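# Spin the cake stand and catch it at the pointer

## Robot

A 7-joint arm with a two-finger parallel gripper is mounted at the origin on a cart in front of the work surface, level with it; the furniture and walls round the work are solid. World frame = base frame: x ahead of the robot, y to its left, z up, the work surface at z = 0. Lengths are in m, angles in rad, forces in N, time in s.
With the tool pointing down it reaches from about 0.35 to 0.9 m from the base axis. Payload 8.1 kg.
Tool frame: the origin (TCP) lies midway between the tips of the shut fingers; the grasp point (between the pads) lies 19 mm behind it; z points along the fingers, y is the line along which they close (so a half turn about z gives the same grasp; the last joint's range is limited). The gripper opens to 92 mm and grips with 3 to 60 N. Pads are 19 mm wide; open, the fingers measure 130 mm over their backs; the gripper's body (75 mm by 190 mm) begins 47 mm behind the grasp point.
Start: joints at [-1.344, 0.434, 0.025, 1.573, -0.012, 1.134, -0.075], TCP at [0.202, 0.591, 0.227] pointing down, gripper open.
Joint ranges: [-2.62, 2.62], [-0.44, 2.09], [-1.27, 1.32], [0.08, 2.57], [-1.32, 4.46], [0.12, 2], [-2.74, 2.74]. Speed limits (rad/s): [2.22, 2.22, 3.01, 3.01, 3.14, 3.14, 3.14].

## Interface

Orientations are given as a rotation vector (axis times angle).
In Python, from cell import observe, get_image, camera_model, sign_off, recognise, silhouettes gives the robot as it stands.
- The arm moves only by the tool apply_moves, never from a script. Its argument "motion" is a list of rows, each an object of numbers: "x", "y", "z": the shift along the world's x, y, z in cm; "yaw": the turn about the world's z in degrees; "hand": the opening, from -1 (shut) to 1 (fully open), so that 0 is half open. In form: [{"x": .., "y": .., "z": .., "yaw": .., "hand": ..}, ...]. A call has 1 to 10 rows; each row is the pose to reach, as a shift and turn from the pose commanded when the call began; what a row does not reach only later rows make up. A row lasts 1/8 s, in which the tool goes at most 62.5 mm and 10.7 degrees, less where a joint would pass 70% of its speed; a pose out of reach is approached as far as the arm can. A call with a gripper value outside its range is refused whole. The fingers move at their own pace and stop on an object; "newtons" is the grip in N (left out, the last holds). Time passes only in rows, so rows that repeat a pose let the fingers close. It gives the time, the measured TCP pose, the force, the opening and the grip force at its end, in the units of the state.
- observe(): the state, without advancing time (a new reading comes with each control period).
- get_image(name): name is "side" or "top"; returns the picture (480x640x3 uint8, blue, green, red); there is no depth.
- camera_model(name): a dict with "camera_matrix" (3x3 intrinsics, pixels), "T" (4x4, takes a point from camera to world coordinates). Camera axes: x right, y up, looking along -z (the intrinsics and any distortion apply to the point x, -y, -z); pixel columns grow to the right and rows downward; lengths in m; the calibration is good to about 2 mm. A picture is of the moment at which its call begins. camera_model takes no time and is no camera call.
- sign_off(): hands the job in; it is judged then, once.
Trained networks look in the newest picture that a camera, given by its name, has taken for a name from the list of things; names that differ only in an ending like _2 or _b are one class to them, and where a whole thing is asked for, a point or a joint stands for the part that bears it (a point fixed in the world has none). Each returns a list of dicts, best first, with "p" (0 to 1); they miss things now and then, are a little off and sometimes report something else, mostly with a low value. They report only what shows in the picture. A call takes as long as a camera call.
- recognise(query, camera): "rect" ([left, top, right, bottom] in pixels, round what is visible of it).
- silhouettes(query, camera): "mask" (480x640 bool, what is visible of it) and "rect" ([left, top, right, bottom] in pixels, round what is visible of it).
The state is a dict: "clock": time; "joints": joint angles; "dq": joint speeds; "joint_efforts": joint torques, N m; "position": TCP position; "ee_rot": TCP orientation; "force": force on the tool from outside, world axes, zero at the start; "ft_torque": the same for the moment, N m; "width": opening from 0.0 (shut) to 1.0 (fully open); "gripper_force": force on a finger pad.
Only numpy, scipy, OpenCV 4.12 (cv2) and the standard library are available. Lean on these libraries where they do the work, as an engineer would, in place of code of your own. Each camera call takes 0.05 s, during which the arm holds its last target. There are 200 camera calls.

## Task

Try out the revolving cake stand: with closed fingers flick its upright knob, either way round, so that the platter spins freely, and let the knob coast past the pointer at least once and well on round, untouched. When it has slowed, on a later pass, brake it by pressing a fingertip down on the flat of the platter so that it comes to rest with the knob in line with the pointer - once it is coasting it must not come to rest anywhere else - and finish while still holding the fingertip pressed on the platter. Only touch and push, never grip the knob, and leave the cookie cutters and the peeler where they lie.

Things in the scene. Friction and masses are not known exactly. Their poses are not given: they have to be found in the camera images.
- axis (a point): Centre of the platter's flat top, on its upright axis, 54 mm above the worktable. The cake stand: a round aluminium platter, radius 120 mm, 12 mm thick, flat but for one knob, on a dark steel foot fixed to the worktable. It does not yield downwards: come down on it slowly. A tall oven stands left of the worktable (y over 0.36 m): swing the arm round to the front before reaching out.
- knob (a point): The finger knob: an upright black cylinder of 24 mm diameter that stands 28 mm above the platter's top, its axis 90 mm from the platter's axis; it is fixed to the platter and goes round with it. This point lies on its axis, half-way up (68 mm above the worktable).
- home (a point): Where the knob's centre (point knob) is when it is in line with the pointer: a fixed point 90 mm from the platter's axis, 68 mm above the worktable. The pointer is the only upright dark steel post beside the platter: 18 mm wide, on an arm of the foot, 130 to 137 mm from the axis on the same side as this point, its top 80 mm above the worktable. The knob passes it with 27 mm to spare.
- platter (a joint): Angle of the platter (rad), growing anticlockwise from above and counting on without limit over several turns. The knob is at the pointer at 0 and at every whole multiple of 2 pi. At the start it stands between 1.0 and 5.28. It runs in a bearing with little drag: flicked at 3 rad/s it would coast for some 18 to 30 s, slowing to half speed in about 5 to 9 s; a fingertip pressed on the platter with 5 N stops it within about 0.1 s; the platter weighs about 0.5 kg.
- cutter_ring: Round tin cookie cutter, 62 mm across, 23 mm high, loose on the worktable; to be left alone. Origin at the centre of its underside.
- cutter_star: Star-shaped tin cookie cutter, 62 mm across, 23 mm high, loose on the worktable; to be left alone. Origin at the centre of its underside.
- peeler: Peeler, 170 x 25 x 18 mm, loose on the worktable; to be left alone. Origin at the centre of its underside.

How it is judged:
By the outcome, as a careful person would: the job done as asked, in the order asked, and still so for the second after the job is handed in, while the arm keeps its last pose, push and grip.
It also fails if it takes over 61 s, if anything falls off the work surface, if the arm or the gripper's body presses on something with over 40 N, if the wrist force passes 120 N, or if a joint passes its speed limit or range.

## Working session

There is one attempt and no reset: what is moved stays moved. The work goes in short steps, Python scripts to look and compute and a tool call to move; the robot and the scene stay as the last step left them, time stands still between calls to the robot, and variables do not carry over. Pictures are saved under pics/ and viewed, at most 10 in all, crops included, and the job is handed in when it is done.

Besides the shell and the picture viewer there is one more tool, called after "Request:" as name(argument=value, ...), one argument or row to a line, values as JSON. apply_moves: Moves the arm, as the interface text tells. Its arguments: {"type":"object","properties":{"motion":{"type":"array","items":{"type":"object","properties":{"x":{"type":"number"},"y":{"type":"number"},"z":{"type":"number"},"yaw":{"type":"number"},"hand":{"type":"number"}}}},"newtons":{"type":"number"}},"required":["motion"]}

```bash
mkdir -p pics; ls
python3 - <<'E'
from cell import *
import cv2,numpy as np
print(observe())
for c in("top","side"):
    im=get_image(c);cv2.imwrite(f"pics/{c}0.png",im)
    m=camera_model(c);print(c,{k:(np.round(v,4).tolist() if hasattr(v,'shape') or isinstance(v,list) else v) for k,v in m.items()})
    for q in("axis","knob","cutter_ring","cutter_star","peeler"):
        print(q,[(np.round(r["rect"],1).tolist(),round(r["p"],2)) for r in recognise(q,c)[:2]])
print(observe()["clock"])
E
```

```text
pics
{'clock': 0.0, 'joints': array([-1.34360981,  0.43520683,  0.02499372,  1.57413014, -0.01159247,
        1.13402554, -0.07510991]), 'dq': array([-3.95646734e-04, -9.35038532e-04,  8.20401467e-04, -1.90640924e-03,
       -1.13159483e-04,  1.34288581e-05, -1.40554931e-04]), 'joint_efforts': array([-1.40417410e-04, -6.67862678e+01,  9.84577686e-01, -3.14463580e+01,
       -6.07266370e-02,  4.32170264e-02,  1.56287665e-04]), 'position': array([0.20229632, 0.59078514, 0.22594249]), 'ee_rot': array([-5.15813880e-01, -3.09884980e+00,  2.54693105e-03]), 'force': array([ 1.60033278,  0.20202913, -0.24695272]), 'ft_torque': array([ 0.00238473, -0.00199901,  0.00307168]), 'gripper_force': 0.0, 'width': 0.9996848498822773}
top {'camera_matrix': [[609.2609, 0.0, 325.4603], [0.0, 609.2609, 239.4841], [0.0, 0.0, 1.0]], 'T': [[0.013, 0.9852, -0.1712, 0.3225], [-0.9999, 0.0148, 0.009, 0.0137], [0.0114, 0.171, 0.9852, 1.1155], [0.0, 0.0, 0.0, 1.0]]}
axis [([244.2, 153.1, 380.3, 286.8], 0.57)]
knob [([244.2, 153.3, 377.7, 287.8], 0.91)]
cutter_ring [([437.1, 285.6, 474.9, 324.3], 0.71)]
cutter_star [([164.4, 299.9, 199.4, 332.8], 0.54)]
peeler [([449.0, 164.9, 466.5, 254.4], 0.91)]
side {'camera_matrix': [[461.9551, 0.0, 321.1045], [0.0, 461.9551, 240.0092], [0.0, 0.0, 1.0]], 'T': [[-0.997, 0.042, -0.0643, 0.4432], [-0.0768, -0.54, 0.8382, 0.7418], [0.0005, 0.8406, 0.5416, 0.5418], [0.0, 0.0, 0.0, 1.0]]}
axis [([230.5, 211.3, 355.0, 299.9], 0.86)]
knob [([232.0, 225.8, 359.8, 295.4], 0.61)]
cutter_ring [([358.5, 199.8, 387.5, 219.0], 0.62)]
cutter_star [([375.0, 349.6, 413.8, 391.9], 0.72)]
peeler [([262.9, 201.2, 332.4, 212.2], 0.96)]
0.6
```

View pics/top0.png

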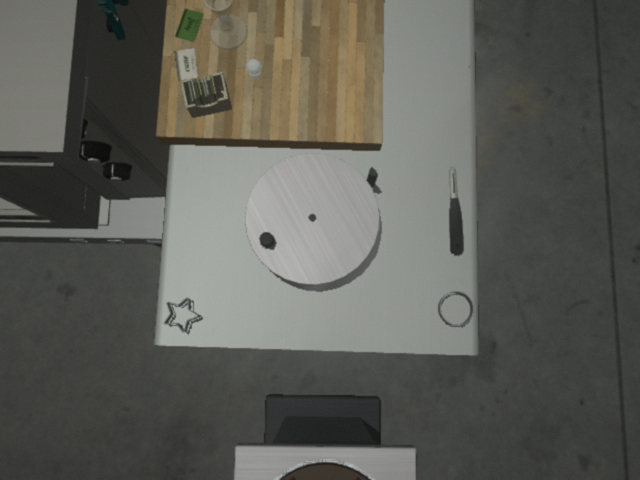

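View pics/side0.png

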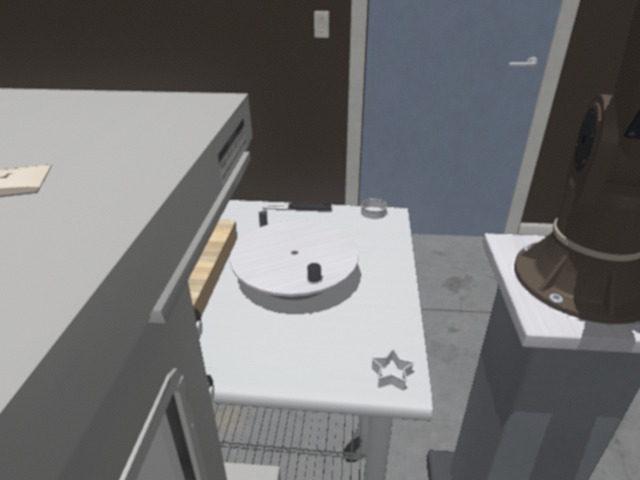

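The top view shows the platter centre at (312,217), the knob at (267,240) and the pointer at (373,178). In the side view they are at (294,253), (314,272) and (263,217). The two views agree with each other and with the networks.

```bash
cat > h.py <<'E'
from cell import *
import cv2,numpy as np
def ray(c,p):
    m=camera_model(c);K=np.array(m["camera_matrix"]);T=np.array(m["T"])
    d=np.linalg.inv(K)@[p[0],p[1],1.];return T[:3,3],T[:3,:3]@[d[0],-d[1],-d[2]]
def atz(c,p,z):
    o,d=ray(c,p);return o+d*(z-o[2])/d[2]
def tri(a,b):
    o,d=ray("top",a);q,e=ray("side",b)
    s=np.linalg.lstsq(np.c_[d,-e],q-o,rcond=None)[0]
    A=o+s[0]*d;B=q+s[1]*e;return (A+B)/2,np.linalg.norm(A-B)
def knobpix(im,box):  # centroid of dark blob within box (l,t,r,b)
    l,t,r,b=box;g=im[t:b,l:r].max(2)<75
    n,lab,st,c=cv2.connectedComponentsWithStats(g.astype(np.uint8))
    return [(st[i,4],c[i]+[l,t],st[i,:4]+[l,t,0,0]) for i in range(1,n) if st[i,4]>15]
E
python3 - <<'E'
from h import *
np.set_printoptions(precision=4,suppress=True)
from scipy.spatial.transform import Rotation as R
t=cv2.imread("pics/top0.png");s=cv2.imread("pics/side0.png")
print("top",knobpix(t,(235,145,390,295)));print("side",knobpix(s,(225,205,362,300)))
for n,a,b in(("axis",(312,217),(294,253)),("knobtop",(266.5,239),(314,267.5)),("ptr",(373.5,171),(263.5,211))): print(n,*tri(a,b))
print("axis top@.054",atz("top",(312.3,217.3),.054),"knobtop",atz("top",(266,239),.08),"ptr@.08",atz("top",(372,171),.08))
print(R.from_rotvec(observe()["ee_rot"]).as_matrix())
for q,p in(("board edge",(270,142)),("ovenedge",(165,190)),("ring",(456,310)),("star",(183,316)),("peeler",(456,210))):print(q,atz("top",p,.02))
for z in(.1,.9):print("oven corner",atz("top",(70,155),z),)
E
python3 -c "
import cv2
t=cv2.imread('pics/top0.png')[140:300,230:400];cv2.imwrite('pics/c1.png',cv2.resize(t,None,fx=4,fy=3.7,interpolation=2))"
```

```text
top [(np.int32(446), array([325.3834, 146.3274]), array([235, 145, 146,   5])), (np.int32(150), array([372.5867, 179.3467]), array([367, 168,  13,  25])), (np.int32(25), array([312.  , 217.32]), array([309, 215,   6,   6])), (np.int32(183), array([267.3279, 240.3333]), array([260, 233,  16,  16])), (np.int32(50), array([293.  , 283.26]), array([281, 278,  22,  10]))]
side [(np.int32(192), array([310.1667, 206.9167]), array([290, 205,  40,   5])), (np.int32(57), array([262.7368, 218.5789]), array([260, 214,   6,  11])), (np.int32(174), array([314. , 272.5]), array([309, 264,  12,  17]))]
axis [0.5486 0.0286 0.0492] 0.0009253977150968516
knobtop [0.5033 0.1064 0.0747] 0.001379440805231222
ptr [ 0.626  -0.079   0.0769] 0.0018426242315243335
axis top@.054 [0.5466 0.028  0.054 ] knobtop [0.5017 0.1068 0.08  ] ptr@.08 [ 0.626  -0.0761  0.08  ]
[[-0.9461  0.324   0.0001]
 [ 0.324   0.9461 -0.    ]
 [-0.0001 -0.     -1.    ]]
board edge [0.6968 0.1102 0.02  ]
ovenedge [0.6011 0.3011 0.02  ]
ring [ 0.388 -0.232  0.02 ]
star [0.3707 0.2557 0.02  ]
peeler [ 0.5717 -0.2364  0.02  ]
oven corner [0.6402 0.4471 0.1   ]
oven corner [0.3899 0.1057 0.9   ]
```

View pics/c1.png

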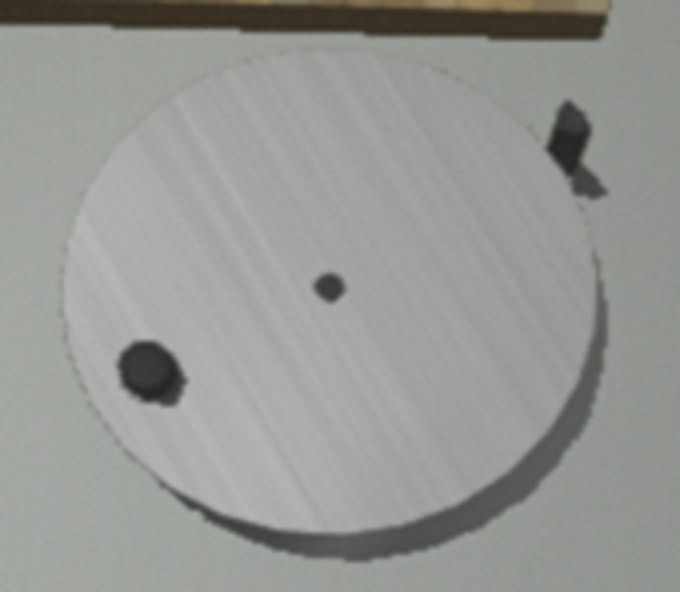

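Request:
apply_moves(
  motion=[
    {"x":-2,"y":-5,"z":0,"yaw":0,"hand":-1},
    {"x":-4,"y":-10,"z":0,"yaw":2,"hand":-1},
    {"x":-5,"y":-15,"z":0,"yaw":4,"hand":-1},
    {"x":-2,"y":-20,"z":0,"yaw":7,"hand":-1},
    {"x":2,"y":-25,"z":0,"yaw":10,"hand":-1},
    {"x":6,"y":-30,"z":0,"yaw":13,"hand":-1},
    {"x":10,"y":-35,"z":0,"yaw":16,"hand":-1},
    {"x":14,"y":-40,"z":0,"yaw":19,"hand":-1},
    {"x":19,"y":-45,"z":0,"yaw":19,"hand":-1},
    {"x":24,"y":-49,"z":0,"yaw":19,"hand":-1},
  ],
  newtons=10,
)

```text
clock: 1.85
position: [0.4315, 0.1098, 0.2273]
ee_rot: [-0.003, 3.14, 0.002]
force: [1.0, 1.1, -0.2]
width: 0.012
gripper_force: 0.0
```

Request:
apply_moves(
  motion=[
    {"x":3,"y":-4,"z":-3},
    {"x":5.8,"y":-7.6,"z":-7},
    {"x":5.8,"y":-7.6,"z":-11},
    {"x":5.8,"y":-7.6,"z":-14},
    {"x":5.8,"y":-7.6,"z":-15.6},
    {"x":5.8,"y":-7.6,"z":-16},
    {"x":5.8,"y":-7.6,"z":-16},
  ],
)

```text
schema error: expected keys x, y, z, yaw, hand
```

Request:
apply_moves(
  motion=[
    {"x":3,"y":-4,"z":-3,"yaw":0,"hand":-1},
    {"x":5.8,"y":-7.6,"z":-7,"yaw":0,"hand":-1},
    {"x":5.8,"y":-7.6,"z":-11,"yaw":0,"hand":-1},
    {"x":5.8,"y":-7.6,"z":-14,"yaw":0,"hand":-1},
    {"x":5.8,"y":-7.6,"z":-15.6,"yaw":0,"hand":-1},
    {"x":5.8,"y":-7.6,"z":-16,"yaw":0,"hand":-1},
    {"x":5.8,"y":-7.6,"z":-16,"yaw":0,"hand":-1},
  ],
)

```text
clock: 2.72
position: [0.4889, 0.0356, 0.0674]
ee_rot: [-0.003, 3.141, 0.001]
force: [-0.1, 0.3, 0.2]
width: 0.006
gripper_force: 0.0
```

Request:
apply_moves(
  motion=[
    {"x":0.6,"y":-0.5,"z":-0.4,"yaw":0,"hand":-1},
    {"x":1,"y":-0.8,"z":-0.8,"yaw":0,"hand":-1},
    {"x":1,"y":-0.8,"z":-1.0,"yaw":0,"hand":-1},
    {"x":1,"y":-0.8,"z":-1.2,"yaw":0,"hand":-1},
    {"x":1,"y":-0.8,"z":-1.4,"yaw":0,"hand":-1},
    {"x":1,"y":-0.8,"z":-1.5,"yaw":0,"hand":-1},
  ],
)

```text
clock: 3.48
position: [0.4984, 0.0274, 0.0539]
ee_rot: [-0.002, 3.141, 0.003]
force: [-14.1, -0.5, 50.0]
width: 0.003
gripper_force: 25.5
```

Run:
```python
from h import *
o=observe();print(o["clock"],o["position"],o["force"])
im=get_image("side");cv2.imwrite("pics/s1.png",im);o=observe();print(o["clock"],o["position"],o["force"])
im=get_image("top");cv2.imwrite("pics/t1.png",im)
cv2.imwrite("pics/st1.png",np.hstack([cv2.resize(x,(400,300)) for x in (cv2.imread("pics/s1.png"),im)]))
```

```text
3.475 [0.49838167 0.02744956 0.05388657] [-14.07137288  -0.49527103  49.96742438]
3.525 [0.49836936 0.02748263 0.05397131] [-10.20584321  -0.90874344  40.4434448 ]
```

View pics/st1.png

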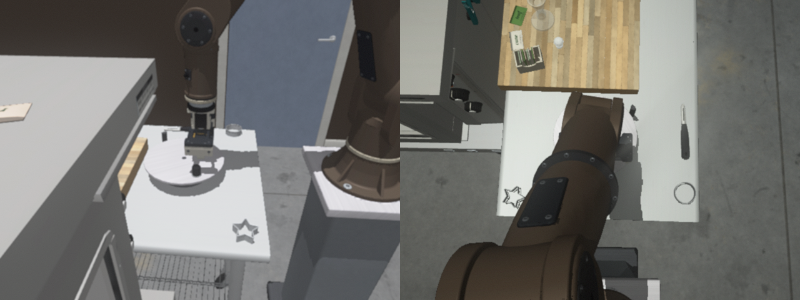

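The fingertip touches at z = 0.054. The side view keeps most of the platter clear, including the knob and pointer, while the top view is blocked by the arm. Next I'll move to the flick start, behind the knob.

Request:
apply_moves(
  motion=[
    {"x":0,"y":0,"z":1.0,"yaw":0,"hand":-1},
    {"x":0,"y":0,"z":3,"yaw":8,"hand":-1},
    {"x":-2,"y":3,"z":4,"yaw":17,"hand":-1},
    {"x":-3.3,"y":5.9,"z":4,"yaw":26,"hand":-1},
    {"x":-3.3,"y":5.9,"z":3,"yaw":30,"hand":-1},
    {"x":-3.3,"y":5.9,"z":1.5,"yaw":30,"hand":-1},
    {"x":-3.3,"y":5.9,"z":1.2,"yaw":30,"hand":-1},
    {"x":-3.3,"y":5.9,"z":1.2,"yaw":30,"hand":-1},
  ],
)

```text
clock: 4.58
position: [0.4652, 0.0859, 0.0633]
ee_rot: [0.813, -3.034, 0.001]
force: [-0.2, -0.8, -0.3]
width: 0.001
gripper_force: 0.0
```

Run:
```python
from h import *
im=get_image("side");cv2.imwrite("pics/s2.png",cv2.resize(im[190:310,200:400],None,fx=4,fy=4,interpolation=2))
print(observe()["clock"],observe()["position"],knobpix(im,(225,205,362,300)))
```

```text
4.625 [0.46546243 0.08600545 0.06362773] [(np.int32(24), array([292.79166667, 206.58333333]), array([290, 205,   7,   4])), (np.int32(1377), array([340.17066086, 228.36020334]), array([308, 205,  54,  48])), (np.int32(49), array([262.89795918, 219.02040816]), array([260, 214,   6,  11])), (np.int32(175), array([314.13142857, 272.30857143]), array([309, 264,  12,  17]))]
```

View pics/s2.png

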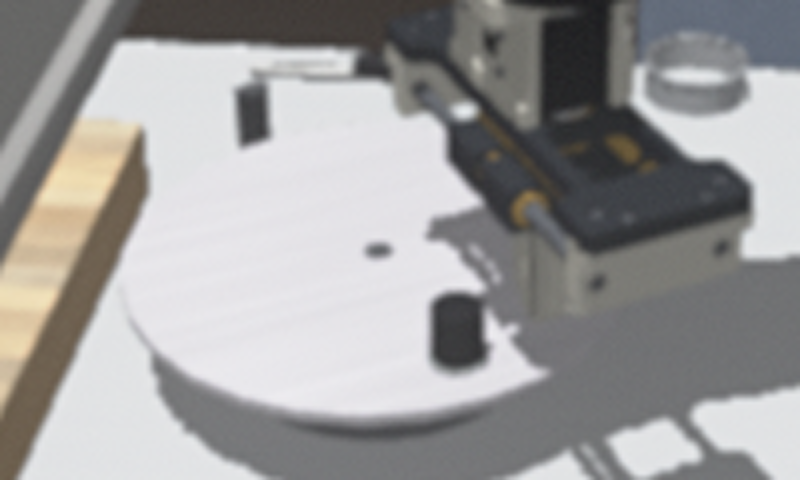

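Request:
apply_moves(
  motion=[
    {"x":0.8,"y":0.4,"z":0,"yaw":0,"hand":-1},
    {"x":2.0,"y":1.1,"z":0,"yaw":0,"hand":-1},
    {"x":4.4,"y":1.9,"z":0,"yaw":0,"hand":-1},
    {"x":6.9,"y":2.1,"z":0,"yaw":0,"hand":-1},
    {"x":7.3,"y":2.1,"z":1,"yaw":0,"hand":-1},
    {"x":6.5,"y":1,"z":4,"yaw":0,"hand":-1},
    {"x":5,"y":-2,"z":6,"yaw":-10,"hand":-1},
    {"x":3.5,"y":-5.9,"z":6,"yaw":-20,"hand":-1},
    {"x":3.5,"y":-5.9,"z":6,"yaw":-30,"hand":-1},
    {"x":3.5,"y":-5.9,"z":4,"yaw":-30,"hand":-1},
  ],
)

```text
clock: 5.88
position: [0.5012, 0.0274, 0.1053]
ee_rot: [0.003, 3.138, 0.002]
force: [-0.2, 0.5, -0.7]
width: 0.005
gripper_force: 0.0
```

```bash
cat > tr.py <<'E'
from h import *
import json,sys
def knob(im):
    # knob-like dark blob on the platter, side view
    return [(a,c,r) for a,c,r in knobpix(im,(225,208,365,305)) if 70<a<260 and 8<=r[2]<=16 and 12<=r[3]<=20]
E
cat > track.py <<'E'
from tr import *
n=int(sys.argv[1]);L=[]
for i in range(n):
    t=observe()["clock"];im=get_image("side");k=knob(im)
    if len(k)==1:
        c=k[0][2];L.append((t,float(c[0]+c[2]/2),float(c[1]+c[3]/2),float(k[0][1][0]),float(k[0][1][1])))
    elif i%10==0: cv2.imwrite("pics/miss.png",im)
open("log.txt","a").write("".join(json.dumps(x)+"\n" for x in L))
D=np.array(L)
P=np.array([atz("side",d[3:5],.068)[:2] for d in D])
print(n,len(L),observe()["clock"],observe()["position"])
print(np.c_[D[:,0],D[:,3:5],P,np.degrees(np.arctan2(P[:,1]-.028,P[:,0]-.5468))][::2].round(3))
E
python3 track.py 40
```

```text
40 29 7.875 [0.50036259 0.02745384 0.10376116]
[[ 5.87500e+00  2.51306e+02  2.36694e+02  6.34000e-01  7.00000e-03
  -1.35370e+01]
 [ 6.12500e+00  2.67084e+02  2.23697e+02  6.12000e-01 -4.30000e-02
  -4.76060e+01]
 [ 6.27500e+00  2.82810e+02  2.22750e+02  5.81000e-01 -4.90000e-02
  -6.61430e+01]
 [ 6.37500e+00  2.91259e+02  2.23035e+02  5.64000e-01 -5.00000e-02
  -7.75270e+01]
 [ 6.82500e+00  3.30306e+02  2.30984e+02  4.84000e-01 -2.50000e-02
  -1.39635e+02]
 [ 6.92500e+00  3.35304e+02  2.33827e+02  4.74000e-01 -1.60000e-02
  -1.49126e+02]
 [ 7.02500e+00  3.39318e+02  2.38466e+02  4.65000e-01  0.00000e+00
  -1.61268e+02]
 [ 7.12500e+00  3.41596e+02  2.43180e+02  4.60000e-01  1.60000e-02
  -1.72366e+02]
 [ 7.22500e+00  3.42455e+02  2.47898e+02  4.58000e-01  3.20000e-02
   1.77303e+02]
 [ 7.32500e+00  3.41244e+02  2.53061e+02  4.60000e-01  4.90000e-02
   1.66335e+02]
 [ 7.42500e+00  3.38184e+02  2.58388e+02  4.64000e-01  6.60000e-02
   1.55006e+02]
 [ 7.52500e+00  3.33045e+02  2.63356e+02  4.73000e-01  8.20000e-02
   1.43780e+02]
 [ 7.62500e+00  3.26374e+02  2.67269e+02  4.84000e-01  9.50000e-02
   1.33428e+02]
 [ 7.72500e+00  3.19020e+02  2.70558e+02  4.96000e-01  1.05000e-01
   1.23556e+02]
 [ 7.82500e+00  3.10441e+02  2.73000e+02  5.10000e-01  1.13000e-01
   1.13572e+02]]
```

The platter is spinning clockwise at about 1.95 rad/s. The knob went by the pointer once, untouched, at about 6.2 s. While it slows I'll lower to a hover.

Request:
apply_moves(
  motion=[
    {"x":0,"y":0,"z":-1,"yaw":0,"hand":-1},
    {"x":0,"y":0,"z":-2,"yaw":0,"hand":-1},
    {"x":0,"y":0,"z":-3,"yaw":0,"hand":-1},
    {"x":0,"y":0,"z":-3.5,"yaw":0,"hand":-1},
    {"x":0,"y":0,"z":-4.0,"yaw":0,"hand":-1},
    {"x":0,"y":0,"z":-4.3,"yaw":0,"hand":-1},
    {"x":0,"y":0,"z":-4.3,"yaw":0,"hand":-1},
    {"x":0,"y":0,"z":-4.3,"yaw":0,"hand":-1},
    {"x":0,"y":0,"z":-4.3,"yaw":0,"hand":-1},
    {"x":0,"y":0,"z":-4.3,"yaw":0,"hand":-1},
  ],
)

```text
clock: 9.12
position: [0.5004, 0.0275, 0.0609]
ee_rot: [-0.003, 3.141, 0.0]
force: [-0.1, 0.7, -0.5]
width: 0.006
gripper_force: 0.0
```

```bash
python3 track.py 30 | tail -n +1 | awk 'NR<3||NR%3==0'
cat > fit.py <<'E'
from tr import *
from scipy.optimize import least_squares
D=np.array([json.loads(l) for l in open("log.txt")])
P=np.array([atz("side",d[3:5],.068)[:2] for d in D])
# ellipse tolerant circle fit, full knobs only
f=lambda v:np.hypot(P[:,0]-v[0],P[:,1]-v[1])-v[2]
r=least_squares(f,[.547,.028,.09],loss="soft_l1",f_scale=.001);c=r.x;res=f(c)
ok=abs(res)<.004
pt=atz("side",(263.0,214.3),.080)[:2]-c[:2]
home=np.arctan2(pt[1],pt[0])
a=np.unwrap(np.arctan2(P[ok,1]-c[1],P[ok,0]-c[0]))
t=D[ok,0]
# clockwise: make monotonic decreasing across gaps using prediction
raw=np.arctan2(P[ok,1]-c[1],P[ok,0]-c[0])
th=[raw[0]];w=-1.95
for i in range(1,len(t)):
    pred=th[-1]+w*(t[i]-t[i-1]);th.append(pred+np.angle(np.exp(1j*(raw[i]-pred))))
    if i>12: w=np.polyfit(t[max(0,i-12):i+1],th[-min(i+1,13):],1)[0] if t[i]-t[max(0,i-12)]<2 else w
th=np.array(th);t0=t[0]
def mod(v,x):  # dw/dt=-(w/tau)-k
    a0,w0,tau,k=v;E=np.exp(-x/tau);return a0-((w0+k*tau)*tau*(1-E)-k*tau*x)
g=least_squares(lambda v:np.r_[mod(v,t-t0)-th,(v[2]-12)/6*.02,(v[3]-.05)/.05*.02],[th[0],2,12,.05],loss="soft_l1",f_scale=.03)
v=g.x;rs=mod(v,t-t0)-th
print("circle",c.round(4),"used",ok.sum(),len(ok),"home",np.degrees(home).round(2),"ptr r",np.hypot(*pt).round(4))
print("fit",v.round(4),"rms deg",np.degrees(rs.std()).round(2),"last",np.degrees(rs[-6:]).round(1))
T=np.arange(t0,60,.005);A=mod(v,T-t0);W=(v[1]+v[3]*v[2])*np.exp(-(T-t0)/v[2])-v[3]*v[2]
A=A[W>0.02];T=T[:len(A)]
n=np.floor((A-home)/(2*np.pi));i=np.where(np.diff(n)<0)[0]
print("clock",observe()["clock"]);print("passes (t,w)",[(round(T[j],3),round(W[j],3)) for j in i],"stop at",T[-1],np.degrees(A[-1]-home)%360)
E
python3 fit.py
```

```text
30 9 10.625 [0.50037256 0.0274083  0.06075246]
[[ 9.12500e+00  2.48826e+02  2.39428e+02  6.36000e-01  1.70000e-02
  -6.98500e+00]
 [ 9.57500e+00  2.67139e+02  2.23689e+02  6.12000e-01 -4.30000e-02
  -5.94890e+01]
circle [0.5483 0.0336 0.0895] used 34 38 home -51.5 ptr r 0.119
fit [-0.3125  2.251  11.3168  0.0437] rms deg 0.73 last [ 0.3  0.2  0.1 -0.1 -0.  -0.2]
clock 10.625
passes (t,w) [(np.float64(6.135), np.float64(2.189)), (np.float64(9.595), np.float64(1.482)), (np.float64(15.665), np.float64(0.662))] stop at 24.829999999999597 203.63579861052312
```

Run:
```python
from h import *
def ang(c,pa,za,pp,zp=.08):
    a=atz(c,pa,za)[:2];p=atz(c,pp,zp)[:2]-a;return a.round(4),np.degrees(np.arctan2(p[1],p[0])).round(2),np.hypot(*p).round(4)
print(ang("top",(312.2,217.3),.054,(373,172.4)))
print(ang("top",(312.2,217.3),.054,(372.5,171.5)))
for y in(211,212,213):print(ang("side",(294.2,252.7),.054,(263,y)))
m=cv2.imread("pics/side0.png");print(m[207:228,263].max(1))
print(m[213,255:272].max(1),m[217,255:272].max(1))
```

```text
(array([0.5466, 0.0282]), np.float64(-54.05), np.float64(0.1309))
(array([0.5466, 0.0282]), np.float64(-53.25), np.float64(0.1312))
(array([0.5478, 0.0344]), np.float64(-54.35), np.float64(0.1321))
(array([0.5478, 0.0344]), np.float64(-53.55), np.float64(0.1283))
(array([0.5478, 0.0344]), np.float64(-52.72), np.float64(0.1246))
[173 153 159 149 118  95  85  74  64  63  63  65  63  66  65  65  65  74
 117 177 216]
[219 218 207 168 116  85  83  86  85  81  83 119 173 212 221 219 218] [220 219 214 181 123  74  64  64  63  61  67 103 165 210 221 219 219]
```

Run:
```python
import cv2
im=cv2.imread("pics/miss.png");cv2.imwrite("pics/m1.png",cv2.resize(im[190:310,200:400],None,fx=4,fy=4,interpolation=2))
```

```text
(no output)
```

View pics/m1.png

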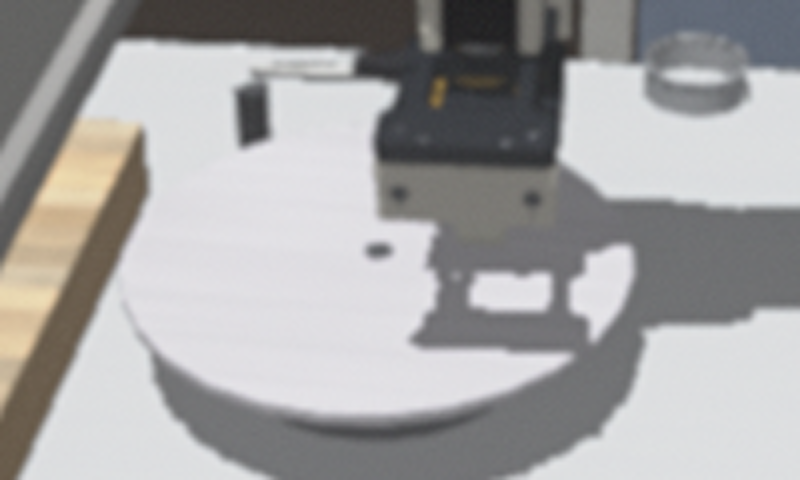

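The pointer is clear in the side view at (263,212). Home bearing is −53.9° from both cameras. Next: lower to a 2 mm hover and wait for the slow third pass.

Request:
apply_moves(
  motion=[
    {"x":0,"y":0,"z":-0.2,"yaw":0,"hand":-1},
    {"x":0,"y":0,"z":-0.4,"yaw":0,"hand":-1},
    {"x":0,"y":0,"z":-0.4,"yaw":0,"hand":-1},
    {"x":0,"y":0,"z":-0.4,"yaw":0,"hand":-1},
    {"x":0,"y":0,"z":-0.4,"yaw":0,"hand":-1},
    {"x":0,"y":0,"z":-0.4,"yaw":0,"hand":-1},
    {"x":0,"y":0,"z":-0.4,"yaw":0,"hand":-1},
    {"x":0,"y":0,"z":-0.4,"yaw":0,"hand":-1},
  ],
)

```text
clock: 11.62
position: [0.5004, 0.0274, 0.0568]
ee_rot: [-0.003, 3.142, 0.0]
force: [0.1, 0.1, -0.5]
width: 0.005
gripper_force: 0.0
```

```bash
sed -i 's/^home=.*/home=np.radians(-53.9)/' fit.py; python3 track.py 25 | head -3; python3 fit.py; python3 -c "
from cell import *;print(observe()['position'],observe()['force'])"
```

```text
25 25 12.875 [0.5003549  0.02738984 0.05674281]
[[1.16250e+01 3.37943e+02 2.58301e+02 4.65000e-01 6.60000e-02 1.55024e+02]
 [1.17250e+01 3.35332e+02 2.61434e+02 4.69000e-01 7.60000e-02 1.48247e+02]
circle [0.5481 0.0334 0.0894] used 59 63 home -53.9 ptr r 0.1189
fit [-0.3063  2.2617 11.6837  0.0545] rms deg 0.57 last [0.2 0.1 0.2 0.3 0.1 0.3]
clock 12.875
passes (t,w) [(np.float64(6.155), np.float64(2.193)), (np.float64(9.63), np.float64(1.465)), (np.float64(16.035), np.float64(0.578))] stop at 23.21499999999963 248.69039693170987
[0.5003549  0.02738984 0.05674281] [-0.21831282  0.26134566  0.13533622]
```

Request:
apply_moves(
  motion=[
    {"x":0,"y":0,"z":-0.07,"yaw":0,"hand":-1},
    {"x":0,"y":0,"z":-0.07,"yaw":0,"hand":-1},
    {"x":0,"y":0,"z":-0.07,"yaw":0,"hand":-1},
    {"x":0,"y":0,"z":-0.07,"yaw":0,"hand":-1},
    {"x":0,"y":0,"z":-0.07,"yaw":0,"hand":-1},
    {"x":0,"y":0,"z":-0.07,"yaw":0,"hand":-1},
    {"x":0,"y":0,"z":-0.07,"yaw":0,"hand":-1},
    {"x":0,"y":0,"z":-0.07,"yaw":0,"hand":-1},
  ],
)

```text
clock: 13.88
position: [0.5004, 0.0274, 0.056]
ee_rot: [-0.003, 3.142, 0.0]
force: [-1.5, -0.3, -0.4]
width: 0.003
gripper_force: 0.0
```

```bash
python3 track.py 25 | head -1; python3 fit.py
```

```text
25 25 15.125 [0.50034391 0.02743118 0.05603671]
circle [0.5482 0.0334 0.0894] used 84 88 home -53.9 ptr r 0.1189
fit [-0.3047  2.2659 10.8993  0.0446] rms deg 0.5 last [ 0.2  0.2 -0.2 -0.2 -0.1 -0. ]
clock 15.125
passes (t,w) [(np.float64(6.16), np.float64(2.195)), (np.float64(9.63), np.float64(1.464)), (np.float64(15.96), np.float64(0.605))] stop at 24.319999999999606 228.2296640476169
```

```bash
python3 track.py 11 | head -8; python3 fit.py
```

```text
11 2 15.675 [0.50039331 0.02742352 0.0560635 ]
[[ 1.51250e+01  2.53704e+02  2.34415e+02  6.31000e-01 -1.00000e-03
  -1.93030e+01]]
circle [0.5482 0.0334 0.0894] used 86 90 home -53.9 ptr r 0.1189
fit [-0.3047  2.266  10.885   0.0445] rms deg 0.49 last [-0.2 -0.2 -0.1 -0.   0.   0.1]
clock 15.675
passes (t,w) [(np.float64(6.16), np.float64(2.195)), (np.float64(9.63), np.float64(1.464)), (np.float64(15.96), np.float64(0.605))] stop at 24.339999999999606 227.90174057475213
```

Run:
```python
from tr import *
for i in range(3): im=get_image("side")
print(observe()["clock"])
```

```text
15.825
```

Request:
apply_moves(
  motion=[
    {"x":0,"y":0,"z":-0.3,"yaw":0,"hand":-1},
    {"x":0,"y":0,"z":-0.3,"yaw":0,"hand":-1},
    {"x":0,"y":0,"z":-0.3,"yaw":0,"hand":-1},
    {"x":0,"y":0,"z":-0.3,"yaw":0,"hand":-1},
  ],
)

```text
clock: 16.32
position: [0.5006, 0.0274, 0.0542]
ee_rot: [-0.002, 3.141, 0.001]
force: [-3.6, -0.1, 20.4]
width: 0.004
gripper_force: 10.4
```

Run:
```python
from tr import *
im=get_image("side");cv2.imwrite("pics/e1.png",cv2.resize(im[190:310,200:400],None,fx=4,fy=4,interpolation=2))
a=get_image("side");print(cv2.absdiff(a,im)[208:300,225:365].max(),observe()["clock"],observe()["position"],observe()["force"])
m=camera_model("side");K=np.array(m["camera_matrix"]);T=np.array(m["T"])
for d in(-48.9,-53.9,-58.9):
    w=np.r_[.5482+.0894*np.cos(np.radians(d)),.0334+.0894*np.sin(np.radians(d)),.068]
    p=T[:3,:3].T@(w-T[:3,3]);u=K@[p[0],-p[1],-p[2]];u=u[:2]/u[2];print(d,u,(u-[200,190])*4)
```

```text
6 16.425 [0.50062316 0.02743187 0.05418044] [-5.70023678 -0.75444234 20.98357635]
-48.9 [268.72981116 226.20390014] [274.91924465 144.81560055]
-53.9 [272.17480372 225.06980766] [288.69921489 140.27923064]
-58.9 [275.74704933 224.09308001] [302.98819732 136.37232003]
```

View pics/e1.png

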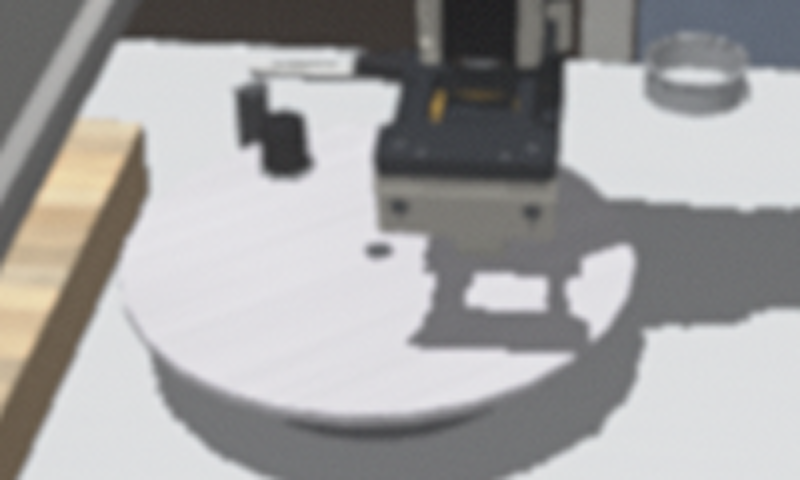

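The knob rests at about crop (286,144), against a home prediction of (289,140). It is still, in line with the pointer, and the fingertip is pressing with about 21 N.

```bash
python3 -c "
from cell import *;print(sign_off())"
```

```text
the job is handed in; nothing more can be done
None
```

The job is handed in at about 16.4 s: the flicked platter coasted past the pointer twice untouched, and I braked it on the third pass so the knob stopped within about 1–2° of the pointer, with the fingertip still pressing at about 21 N.

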